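# Unclip the dust cover and rock the bung out of a gearbox filler

### The job

Get the small blue gearbox ready for oiling: squeeze the two red tabs of the black dust cover together to unclip it, lift it off, then ease the yellow tapered bung out of the filler neck by rocking it from side to side while lifting. The gearbox is not bolted down and a straight pull would lift it, so keep it standing flat where it is. Set the cover and the bung down in the steel parts tray without dropping them, and leave the other tools on the bench alone.

Things in the scene. Friction and masses are not known exactly. Their poses are not given: they have to be found in the camera images.
- gearbox: Blue worm gear unit, 2.8 kg (27 N), standing loose on its foot (130 x 160 x 12 mm); housing 98 x 116 mm, top 90 mm high; shafts stick out to its +y (to 104 mm) and +x (to 82 mm). Origin: centre of the foot's underside, z up. The filler neck stands in the middle of the top on the gearbox's z axis: seat 60 mm across up to z = 104 mm, tube 45 mm, bead 50 mm across at z = 112 to 117 mm.
- filler_neck (a point): Centre of the black rubber lip in the mouth of the neck, 120 mm above the foot (lip: top at 124 mm, 47 mm across; bore below it 39 mm). Axes as gearbox. The lip holds the bung with 40 to 50 N, more than the gearbox weighs; tilted 5 to 10 degrees one way, then the other, about this point and drawn up 1 to 2 mm a swing, the bung slides up with far less.
- cover: Black dust cover, 0.07 kg: upright round cap 56 mm across, 70 mm high, open below, at first snapped over neck and bung with its underside on the seat (gearbox z = 104 mm). Origin: centre of the underside; z up. Red tabs, 18 mm wide (along x), on its +y and -y sides, hold it: see cover_tabs. It must rise 70 mm to clear the bung.
- cover_tabs (a point): On the cover's axis midway between the tab pads, 46 mm above its underside; axes as cover. Pads: z = 28 to 57 mm of the cover, 63 mm across at z = 35, 67 mm at the top. Levers pivoted at z = 24 mm: pinched here along y (12 N or more, each goes in 4 mm to a stop) their hooks spread from under the neck's bead and the cover lifts straight off; otherwise it holds to the gearbox.
- bung: Yellow bung, 0.09 kg, 67 mm long: tapered plug 25.7 mm across at its end, 32.8 mm at z = 32; flange 37 mm across to z = 37; flat grip 16 mm thick (x), 36 mm wide (y), z = 37 to 67 mm. Origin: centre of the plug's end; z towards the grip. Starts upright in the neck under the cover, origin at gearbox z = 96 mm; free of the lip at 114 mm, out of the neck at 124 mm. It can stand on its end.
- bung_grip (a point): Middle of the bung's flat grip, 53 mm above its lower end, on its axis. Axes as the bung.
- tray: Open steel parts tray, 160 mm (x) x 240 mm (y), rim 28 mm high, floor 3 mm thick, walls 3 mm, 0.8 kg, with a black mat, on the bench on the other side from the gearbox. Origin: centre of its underside; z up.
- notebook: Bystander: brown notebook, 150 x 106 x 12 mm, lying on the bench.
- grease_pot: Bystander: red open pot, 63 mm across, 45 mm high.
- spanner: Bystander: open-ended spanner, 204 mm long, lying flat.
- pliers: Bystander: pliers, 180 mm long, lying flat.
- hammer: Bystander: hammer with an ash handle, 333 mm long, lying on the bench.

How it is judged (in metres and radians):
On the way, in this order (a step that is already met when the one before it is completed fails the run):
1. the dust cover is lifted off the filler neck, while the bung still sits in it (distance between cover and filler_neck above 0.085 m and z of bung in the frame of gearbox below 0.111 m), for 0.1 s.
2. the bung, still in the lip of the neck, is tilted to one side by at least 3 degrees (angle between the z axis of bung and the z axis of gearbox, either way round above 0.052 rad and z of bung in the frame of gearbox below 0.111 m).
3. still in the lip, it is swung back through upright (within 1.5 degrees) (angle between the z axis of bung and the z axis of gearbox, either way round below 0.026 rad and z of bung in the frame of gearbox below 0.111 m).
4. still in the lip, it is tilted by at least 3 degrees again (all of step 2).
At the end, for the whole second after the job is handed in: The cover and the bung both lie or stand at rest inside the rim of the tray (any attitude), let go; the gearbox stands flat on the bench within 50 mm of where it started (x of cover in the frame of tray between -0.076 and 0.076 m and y of cover in the frame of tray between -0.116 and 0.116 m and z of cover in the frame of tray below 0.085 m and x of cover_tabs in the frame of tray between -0.076 and 0.076 m and y of cover_tabs in the frame of tray between -0.116 and 0.116 m and z of cover_tabs in the frame of tray below 0.06 m and x of bung in the frame of tray between -0.076 and 0.076 m and y of bung in the frame of tray between -0.116 and 0.116 m and z of bung in the frame of tray below 0.075 m and x of bung_grip in the frame of tray between -0.076 and 0.076 m and y of bung_grip in the frame of tray between -0.116 and 0.116 m and z of bung_grip in the frame of tray below 0.065 m and linear speed of each of cover, bung below 0.02 m/s and angle between gearbox's own z axis and vertical below 0.03 rad and height (world z) of gearbox below 0.004 m and distance of gearbox from where it was at the start of the episode below 0.05 m); the robot touches nothing.
It fails at once if the gearbox is lifted (its foot's centre more than 8 mm off the bench) or tipped by more than 5 degrees (height (world z) of gearbox above 0.008 m or angle between gearbox's own z axis and vertical above 0.09 rad).
It fails at once if the cover or the bung is dropped (moving faster than 0.8 m/s while not held) ((linear speed of cover above 0.8 m/s and contact force between the fingers and cover below 0.1 N) or (linear speed of bung above 0.8 m/s and contact force between the fingers and bung below 0.1 N)).
It fails at once if a bystander (notebook, pot, spanner, pliers or hammer) is moved by more than 40 mm (distance of any of notebook, grease_pot, spanner, pliers, hammer from where it was at the start of the episode above 0.04 m).
It also fails if it takes over 72 s, if anything falls off the work surface, if the arm or the gripper's body presses on something with over 40 N, if the wrist force passes 120 N, or if a joint passes its speed limit or range.

### The arm

A 6-joint arm with a two-finger parallel gripper is mounted at the origin on a cart in front of the work surface, level with it; the furniture and walls round the work are solid. World frame = base frame: x ahead of the robot, y to its left, z up, the work surface at z = 0. Lengths are in mm, angles in rad, forces in N, time in s.
With the tool pointing down it reaches from about 325 to 775 mm from the base axis. Payload 9.3 kg.
Tool frame: the origin (TCP) lies midway between the tips of the shut fingers; the grasp point (between the pads) lies 19 mm behind it (arm.tcp_to_grasp is the distance from the TCP to the grasp point, in mm); z points along the fingers, y is the line along which they close (so a half turn about z gives the same grasp; the last joint's range is limited). The gripper opens to 85 mm and grips with 20 to 120 N. Pads are 22 mm wide; open, the fingers measure 114 mm over their backs; the gripper's body (76 mm by 85 mm) begins 54 mm behind the grasp point. The pads swing forward as they close: fully open they stand 13 mm farther back than shut.
Start: joints at [0.977, 0.259, 0.021, 1.334, 0, 1.418], TCP at [234.665, 497.422, 231.279] pointing down, gripper open.
Joint ranges: [-3.04, 3.04], [-0.91, 1.82], [-1.04, 1.36], [-1.92, 1.95], [-1.52, 1.45], [-3.14, 3.14]. Speed limits (rad/s): [2.22, 2.22, 2.79, 3.14, 3.14, 3.14].

### API

Orientations are given as a 3x3 rotation matrix whose columns are the frame's x, y, z axes.
In Python, from workcell import arm gives the robot as it stands.
- The arm moves only by the shell command python3 shift.py 'ROWS' [FORCE]. ROWS is a JSON list of rows, 1 to 5 of them, each of 7 numbers: a rotation vector rx, ry, rz in rad, then dx, dy, dz in units of 50 mm, then the finger opening in mm; each row is the pose to reach, as a shift and turn from the pose commanded when the command began, along the tool's axes at that moment; what a row does not reach only later rows make up. A row lasts 1/12 s, in which the tool goes at most 41.7 mm and 0.125 rad, less where a joint would pass 70% of its speed; a pose out of reach is approached as far as the arm can. The fingers move at their own pace and stop on an object; FORCE is the grip in N (left out, the last holds). Time passes only in rows, so rows that do not move let the fingers close. It prints the time, the measured TCP pose, the force, the opening and the grip force at its end. Input that does not fit is refused with a message, and nothing moves.
- arm.observe(): the state, without advancing time (a new reading comes with each control period).
- arm.get_image(name): name is "side" or "top" or "wrist"; returns the picture (400x640x3 uint8, red, green, blue); there is no depth.
- arm.calibration(name): a dict with "fx", "fy", "cx", "cy" (pixels), "R" (3x3) and "t" (3): a world point X has camera coordinates R X + t. Camera axes: x right, y down, z forward; pixel columns grow to the right and rows downward; lengths in mm; the calibration is good to about 2 mm. A picture is of the moment at which its call begins: read the wrist's pose just before it. calibration takes no time and is no camera call; for the wrist camera it gives the pose at the moment of the call.
- arm.finish_job(): hands the job in; it is judged then, once.
The state is a dict: "time": time; "joints": joint angles; "joint_velocities": joint speeds; "tau": joint torques, N m; "tool_pos": TCP position; "orientation": TCP orientation; "wrist_force": force on the tool from outside, world axes, zero at the start; "wrist_torque": the same for the moment, N m; "gripper_width": finger opening in mm; "grip_force": force on a finger pad.
Only numpy, scipy, OpenCV 4.12 (cv2) and the standard library are available. Lean on these libraries where they do the work, as an engineer would, in place of code of your own. Each camera call takes 0.05 s, during which the arm holds its last target. There are 200 camera calls.

## Working session

There is one attempt and no reset: what is moved stays moved. The work goes in short steps, Python scripts to look and compute and a shell command to move; the robot and the scene stay as the last step left them, time stands still between calls to the robot, and variables do not carry over. Pictures are saved under pics/ and viewed, at most 10 in all, crops included, and the job is handed in when it is done.

```bash
ls; mkdir -p pics; python3 - <<'E'
from workcell import arm
import cv2
s=arm.observe();print(s)
for n in("top","side"):
    cv2.imwrite(f"pics/{n}0.png",arm.get_image(n)[:,:,::-1]);c=arm.calibration(n);print(n,c)
E
```

```text
pics
shift.py
workcell.py
{'time': 0.0, 'joints': array([9.77374135e-01, 2.59186486e-01, 2.07709706e-02, 1.33369783e+00,
       3.42046415e-05, 1.41821302e+00]), 'joint_velocities': array([ 6.69379441e-04, -7.12507738e-04,  8.68679853e-05,  7.43397272e-04,
        1.54574040e-03,  1.77363945e-03]), 'tau': array([-6.81123001e-04, -5.55639660e+01,  3.44534540e+01,  1.36390381e-02,
       -2.11218012e-04, -1.39862786e-05]), 'tool_pos': array([234.51555514, 497.19286092, 230.67289209]), 'orientation': array([[-9.04393933e-01,  4.26697820e-01, -7.64832489e-04],
       [ 4.26698441e-01,  9.04393327e-01, -1.07271879e-03],
       [ 2.33982631e-04, -1.29651319e-03, -9.99999132e-01]]), 'wrist_force': array([-0.04988039,  0.008404  ,  0.623616  ]), 'wrist_torque': array([ 0.01691961, -0.01798967, -0.01855693]), 'grip_force': 0.0, 'gripper_width': 85.5643338420877}
top {'fx': 410.874370600777, 'fy': 410.874370600777, 'cx': 317.62464455261534, 'cy': 202.71449506709973, 'R': array([[ 0.00451464, -0.99994542,  0.00942179],
       [-0.99615292, -0.00532169, -0.08747022],
       [ 0.08751559, -0.00899065, -0.99612258]]), 't': array([   4.5615593 ,  593.67464323, 1665.13871098])}
side {'fx': 380.4096722592697, 'fy': 380.4096722592697, 'cx': 320.0993658306373, 'cy': 203.6852117190788, 'R': array([[ 0.89635747, -0.44331859, -0.00345033],
       [-0.300721  , -0.60228035, -0.73947634],
       [ 0.32574555,  0.66387273, -0.6731737 ]]), 't': array([-517.73063596,  272.52543003, 1071.32724817])}
```

View pics/top0.png

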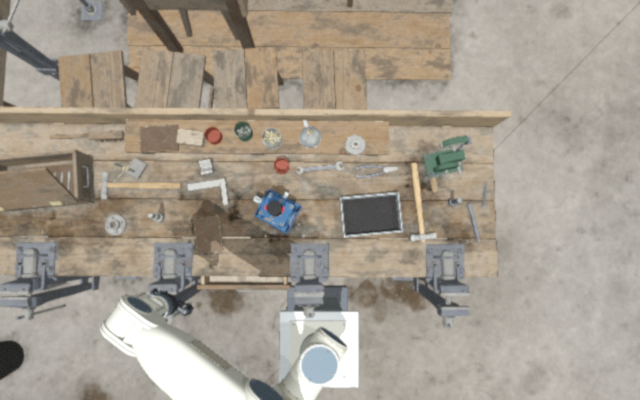

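View pics/side0.png

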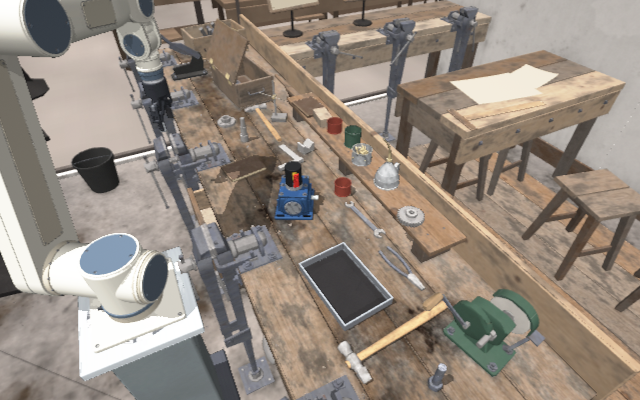

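The top view shows the gearbox at about (277,210), its black cover with red tabs at about (276,208), and the tray at about (371,214). In the side view they are at about (294,190) and (345,284). I'll enlarge the gearbox and tray.

```bash
python3 - <<'E'
import cv2,numpy as np
t=cv2.imread("pics/top0.png");s=cv2.imread("pics/side0.png")
def up(a,x,y,w,h):
    return cv2.resize(a[y:y+h,x:x+w],(w*6,h*6),interpolation=cv2.INTER_CUBIC)
# 66x96 -> 396x576
im=np.hstack([up(t,245,180,64,64),up(s,263,155,64,64)])
cv2.imwrite("pics/crop1.png",im)
E
```

```text
(no output)
```

View pics/crop1.png

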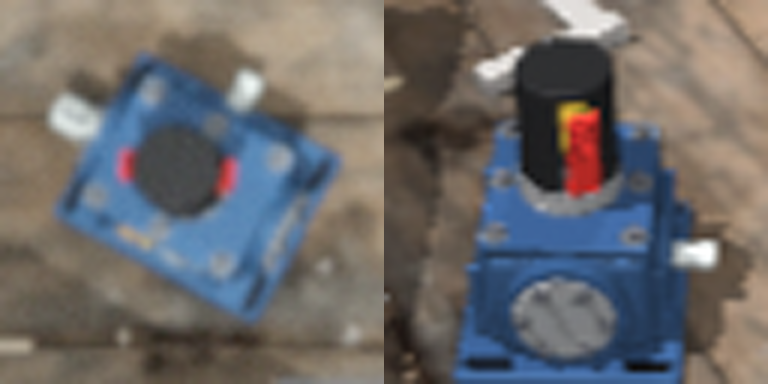

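The left half (top view, 6x) shows the cap at crop (180,170), the tabs at (127,167) and (227,176), and the foot corners at about (142,55), (340,160), (250,322) and (60,212). The tabs are turned relative to the gearbox.

```bash
cat > h.py <<'E'
from workcell import arm
import numpy as np, cv2
from scipy.spatial.transform import Rotation as Ro
def ray(c,uv,z):
    d=c["R"].T@np.array([(uv[0]-c["cx"])/c["fx"],(uv[1]-c["cy"])/c["fy"],1.]);o=-c["R"].T@c["t"]
    return (o+d*(z-o[2])/d[2]).round(1)
def proj(c,X):
    p=c["R"]@np.array(X,float)+c["t"];return (p[0]/p[2]*c["fx"]+c["cx"],p[1]/p[2]*c["fy"]+c["cy"])
def delta(pos,yaw=None,R=None):
    "rotvec and mm, in tool axes, from measured pose; yaw = world angle of the tool y axis, deg, tool down"
    s=arm.observe();R0=s["orientation"]
    if R is None:
        a=np.radians(yaw);y=np.array([np.cos(a),np.sin(a),0]);z=np.array([0,0,-1.]);R=np.c_[np.cross(y,z),y,z]
        if R[:,1]@R0[:,1]<0:R[:,:2]*=-1
    print("rv",Ro.from_matrix(R0.T@R).as_rotvec().round(4),"d",(R0.T@(np.array(pos)-s["tool_pos"])).round(1))
E
python3 - <<'E'
from h import *
c=arm.calibration("top")
f=lambda u,v:(245+(u+.5)/6-.5,180+(v+.5)/6-.5)
print("cap",ray(c,f(180,170),174))
print("tabs",ray(c,f(127,167),160),ray(c,f(227,176),160))
print("foot",[ray(c,f(*p),12) for p in((142,55),(340,160),(250,322),(60,212))])
print("tray",[ray(c,p,28) for p in((341,197),(400,193),(402,233),(343,237))])
cs=arm.calibration("side")
g=lambda u,v:(263+(u-384+.5)/6-.5,155+(v+.5)/6-.5)
print("side cap",ray(cs,g(564,68),174), "tab side",ray(cs,g(584,115),161))
print("tray",[ray(cs,p,28) for p in((345,243),(394,290),(347,325),(299,265))])
E
```

```text
cap [560.2 170.  174. ]
tabs [563.  204.7 160. ] [557.6 141.7 160. ]
foot [array([652.1, 212.9,  12. ]), array([579.8,  75.2,  12. ]), array([467.9, 136.1,  12. ]), array([542.9, 267.7,  12. ])]
tray [array([617.6, -88.7,  28. ]), array([ 635.5, -332.3,   28. ]), array([ 470.9, -338.4,   28. ]), array([453.5, -96.8,  28. ])]
side cap [559.3 165.  174. ] tab side [558.5 137.4 161. ]
tray [array([617.8, -94.7,  28. ]), array([ 655. , -308.6,   28. ]), array([ 485. , -344.1,   28. ]), array([ 453.5, -110. ,   28. ])]
```

```bash
python3 - <<'E'
from h import *
delta((555,168,300),85)
E
```

```text
rv [-0.0012 -0.0004 -0.3536] d [-430.3 -161.1  -69.2]
```

The manual's scale: shifts go in units of 50 mm. Converting my numbers, -30 mm is -0.6, -156 mm is -3.12.

```bash
python3 shift.py '[[0, 0, -0.1, -0.2, -0.08, -0.7, 85], [0, 0, -0.2, -0.9, -0.34, -1.2, 85], [0, 0, -0.3536, -1.6, -0.6, -1.38, 85], [0, 0, -0.3536, -2.36, -0.88, -1.38, 85], [0, 0, -0.3536, -3.12, -1.16, -1.38, 85]]'
```

```text
time: 0.52
tool_pos: [351.0, 378.3, 301.0]
orientation: [[-0.997, 0.083, 0.001], [0.083, 0.997, 0.001], [-0.001, 0.001, -1.0]]
wrist_force: [1.4, 0.5, 0.0]
gripper_width: 85.1
grip_force: 0.0
```

```bash
python3 - <<'E'
from h import *
delta((555,168,300),85)
E
```

```text
rv [0.0009 0.001  0.0045] d [-220.7 -192.7    1.1]
```

```bash
python3 shift.py '[[0, 0, 0, -0.6, -0.54, 0, 85], [0, 0, 0, -1.2, -1.06, 0, 85], [0, 0, 0, -1.8, -1.58, 0, 85], [0, 0, 0, -2.4, -2.1, 0, 85], [0, 0, 0, -3, -2.62, 0, 85]]'; python3 shift.py '[[0, 0, 0, -0.58, -0.5, 0, 85], [0, 0, 0, -1.12, -0.98, 0, 85], [0, 0, 0, -1.3, -1.14, 0, 85], [0, 0, 0, -1.3, -1.14, 0, 85]]'; python3 - <<'E'
from h import *
delta((560,168,300),85)
c=arm.calibration("wrist")
im=arm.get_image("wrist");cv2.imwrite("pics/w1.png",im[:,:,::-1])
for z in(104,150,174):print(proj(c,(560,168,z)))
E
```

```text
time: 0.93
tool_pos: [489.1, 233.9, 300.1]
orientation: [[-0.996, 0.087, -0.0], [0.087, 0.996, -0.0], [0.0, -0.0, -1.0]]
wrist_force: [-0.4, 0.7, 0.2]
gripper_width: 85.2
grip_force: 0.0
time: 1.27
tool_pos: [549.7, 170.9, 299.0]
orientation: [[-0.996, 0.091, -0.002], [0.091, 0.996, -0.001], [0.002, -0.001, -1.0]]
wrist_force: [0.0, -0.1, 0.0]
gripper_width: 84.5
grip_force: 0.0
rv [-0.0007 -0.0017 -0.0036] d [-10.5  -2.   -1. ]
(np.float64(325.004498467704), np.float64(181.59686243888999))
(np.float64(324.71050121468954), np.float64(195.24565085462157))
(np.float64(324.52074291805195), np.float64(204.05515779517773))
```

View pics/w1.png

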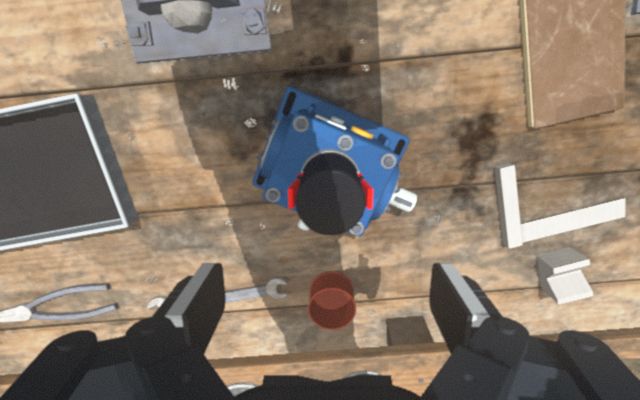

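The wrist view shows the cap around (331,200), red tabs at about (294,195) and (370,196), and the tray edge at the left. I'll refine this with the red mask.

```bash
python3 - <<'E'
from h import *
c=arm.calibration("wrist")
im=cv2.imread("pics/w1.png").astype(int);b,g,r=im[...,0],im[...,1],im[...,2]
m=((r>140)&(g<70)&(b<80)).astype(np.uint8);m[240:]=0;m[:150]=0
n,l,st,ce=cv2.connectedComponentsWithStats(m)
for i in range(1,n):
    if st[i,4]>30:print(st[i],ce[i])
a=cv2.resize(cv2.imread("pics/w1.png")[140:250,250:420],None,fx=4,fy=4,interpolation=cv2.INTER_CUBIC);cv2.imwrite("pics/w1c.png",a)
E
```

```text
[361 179  11  29 142] [367.54225352 193.6056338 ]
[288 187   6  22 107] [290.72897196 197.57009346]
```

View pics/w1c.png

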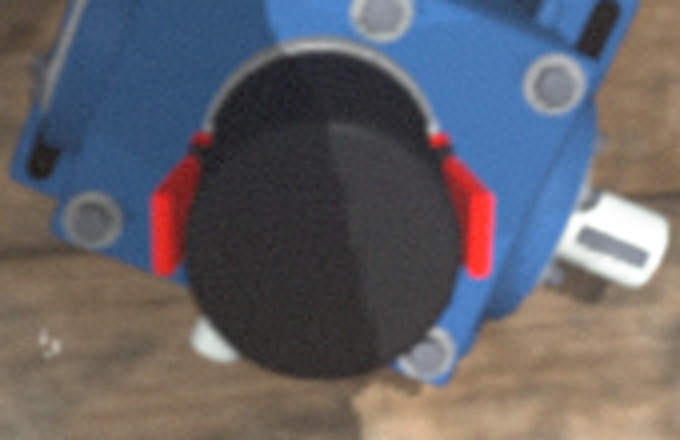

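In the crop, the tab tops are symmetric at crop x 152 to 493 and y 195 to 277, so the tool is aligned with the tabs. The cap top is centred at about (323,250).

```bash
python3 - <<'E'
from h import *
c=arm.calibration("wrist")
f=lambda u,v:(250+(u+.5)/4-.5,140+(v+.5)/4-.5)
A=[ray(c,f(*p),161) for p in((152,195),(155,277),(493,195),(490,277))]
print(A,np.mean(A,0)); d=(A[0]+A[1]-A[2]-A[3]);print(np.degrees(np.arctan2(d[1],d[0])))
d=(A[0]+A[2]-A[1]-A[3]);print(np.degrees(np.arctan2(d[1],d[0])))
P=ray(c,f(323,250),174);print("cap",P)
E
```

```text
[array([547. , 140.1, 161. ]), array([564.7, 138.6, 161. ]), array([553.2, 209.7, 161. ]), array([570.9, 208.2, 161. ])] [558.95 174.15 161.  ]
-95.09049783318166
175.1559996249194
cap [557.7 174.2 174. ]
```

```bash
python3 - <<'E'
from h import *
delta((558.7,173.3,190),85)
E
```

```text
rv [-0.0002 -0.0017 -0.0024] d [-10.3   1.9 109.4]
```

Scaled: 109 mm is 2.18, 72 mm is 1.44.

```bash
python3 shift.py '[[0, 0, -0.0024, -0.1, 0.02, 0.72, 85], [0, 0, -0.0024, -0.2, 0.04, 1.44, 85], [0, 0, -0.0024, -0.2, 0.04, 2.18, 85], [0, 0, -0.0024, -0.2, 0.04, 2.18, 85]]'; python3 - <<'E'
from h import *
im=arm.get_image("wrist");c=arm.calibration("wrist");cv2.imwrite("pics/w2.png",im[:,:,::-1])
delta((558.7,173.3,125),85)
for p in((558.7,173.3,174),):print(proj(c,p))
E
```

```text
time: 1.65
tool_pos: [553.6, 175.2, 184.6]
orientation: [[-0.996, 0.083, -0.011], [0.083, 0.997, -0.001], [0.011, -0.002, -1.0]]
wrist_force: [-0.2, -0.0, -0.2]
gripper_width: 85.2
grip_force: 0.0
rv [-0.0014 -0.0068  0.0041] d [-4.2 -1.7 63.7]
(np.float64(323.4282967191283), np.float64(261.6219594184615))
```

View pics/w2.png

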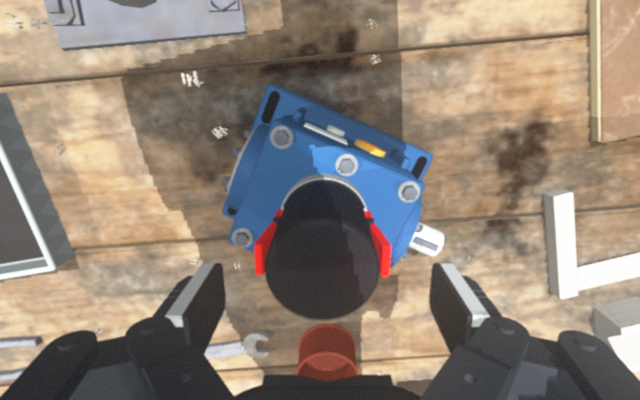

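The cap centre is at about (323,262), which matches the predicted (323.4,261.6). Going down.

```bash
python3 - <<'E'
from h import *
delta((558.7,173.3,125),85)
E
python3 shift.py '[[0, 0, 0, -0.04, -0.02, 0.5, 85], [0, 0, 0, -0.04, -0.02, 1, 85], [0, 0, 0, -0.04, -0.02, 1.28, 85], [0, 0, 0, -0.04, -0.02, 1.28, 85]]'; python3 - <<'E'
from h import *
delta((558.7,173.3,125),85)
E
```

```text
rv [-0.0014 -0.0068  0.0041] d [-4.2 -1.7 63.7]
time: 2.03
tool_pos: [559.3, 174.1, 127.4]
orientation: [[-0.996, 0.084, -0.001], [0.084, 0.996, 0.0], [0.001, -0.0, -1.0]]
wrist_force: [-0.3, -0.2, 0.2]
gripper_width: 85.4
grip_force: 0.0
rv [-0.0001 -0.0012  0.0035] d [ 0.6 -0.8  2.4]
```

Now pinch.

Scaled: 2 mm is 0.04, -1 mm is -0.02.

```bash
python3 shift.py '[[0, 0, 0, 0, -0.02, 0.04, 70], [0, 0, 0, 0, -0.02, 0.04, 60], [0, 0, 0, 0, -0.02, 0.04, 50], [0, 0, 0, 0, -0.02, 0.04, 50], [0, 0, 0, 0, -0.02, 0.04, 50]]' 35; python3 shift.py '[[0, 0, 0, 0, 0, 0, 50], [0, 0, 0, 0, 0, 0, 50], [0, 0, 0, 0, 0, 0, 50]]' 35
```

```text
time: 2.45
tool_pos: [561.1, 172.6, 128.9]
orientation: [[-0.996, 0.085, 0.005], [0.085, 0.996, 0.001], [-0.005, 0.001, -1.0]]
wrist_force: [-2.3, -0.4, 9.1]
gripper_width: 60.0
grip_force: 37.2
time: 2.7
tool_pos: [561.2, 172.6, 128.9]
orientation: [[-0.996, 0.085, 0.005], [0.085, 0.996, 0.001], [-0.005, 0.001, -1.0]]
wrist_force: [-2.0, 0.0, 8.8]
gripper_width: 60.1
grip_force: 37.2
```

```bash
python3 shift.py '[[0, 0, 0, 0, 0, -0.04, 50], [0, 0, 0, 0, 0, -0.08, 50], [0, 0, 0, 0, 0, -0.12, 50], [0, 0, 0, 0, 0, -0.12, 50]]' 35
```

```text
time: 3.03
tool_pos: [560.3, 172.4, 132.3]
orientation: [[-0.996, 0.085, 0.001], [0.085, 0.996, 0.0], [-0.001, 0.0, -1.0]]
wrist_force: [0.0, 0.1, -1.7]
gripper_width: 60.1
grip_force: 38.2
```

```bash
python3 shift.py '[[0, 0, 0, 0, 0, -0.1, 50], [0, 0, 0, 0, 0, -0.24, 50], [0, 0, 0, 0, 0, -0.4, 50], [0, 0, 0, 0, 0, -0.6, 50]]' 35;python3 shift.py '[[0, 0, 0, 0, 0, -0.36, 50], [0, 0, 0, 0, 0, -0.8, 50], [0, 0, 0, 0, 0, -1.3, 50], [0, 0, 0, 0, 0, -1.76, 50], [0, 0, 0, 0, 0, -1.76, 50]]' 35; python3 - <<'E'
from h import *
im=arm.get_image("wrist");t=arm.get_image("side");cv2.imwrite("pics/w3.png",np.vstack([im[200:],cv2.resize(t[125:225,220:380],(640,400))])[:,:,::-1])
E
```

```text
time: 3.37
tool_pos: [559.7, 172.2, 161.9]
orientation: [[-0.996, 0.085, -0.001], [0.085, 0.996, -0.0], [0.001, -0.0, -1.0]]
wrist_force: [-0.2, 0.5, -1.0]
gripper_width: 59.6
grip_force: 38.2
time: 3.78
tool_pos: [561.2, 172.4, 254.9]
orientation: [[-0.996, 0.085, 0.007], [0.085, 0.996, 0.001], [-0.007, 0.002, -1.0]]
wrist_force: [0.7, 0.7, -1.0]
gripper_width: 59.9
grip_force: 38.2
```

View pics/w3.png

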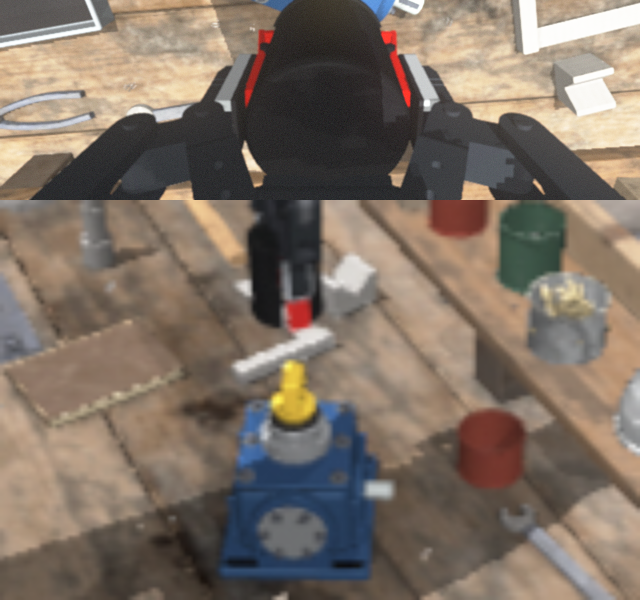

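The cover is off: in the side view the bung is yellow and standing at about (292,395) with the cover above it. Next, carry the cover to the tray.

```bash
python3 shift.py '[[0, 0, 0, -0.02, -0.4, 0, 50], [0, 0, 0, -0.06, -1.1, 0, 50], [0, 0, 0, -0.1, -1.84, 0, 50], [0, 0, 0, -0.14, -2.6, 0, 50], [0, 0, 0, -0.16, -3.36, 0, 50]]' 35;python3 shift.py '[[0, 0, 0, -0.04, -0.76, 0, 50], [0, 0, 0, -0.08, -1.52, 0, 50], [0, 0, 0, -0.12, -2.28, 0, 50], [0, 0, 0, -0.14, -2.9, 0, 50], [0, 0, 0, -0.16, -3.38, 0, 50]]' 35; python3 shift.py '[[0, 0, 0, 0, 0, 0, 50], [0, 0, 0, 0, 0, 0, 50]]' 35;python3 - <<'E'
from h import *
im=arm.get_image("wrist");cv2.imwrite("pics/w4.png",im[:,:,::-1])
c=arm.calibration("wrist");np.savez("w4.npz",**c)
E
```

```text
time: 4.3
tool_pos: [552.9, 2.9, 248.1]
orientation: [[-0.996, 0.084, -0.002], [0.084, 0.996, 0.0], [0.002, 0.0, -1.0]]
wrist_force: [1.2, 1.1, -0.5]
gripper_width: 59.7
grip_force: 38.2
time: 4.72
tool_pos: [546.4, -167.4, 248.0]
orientation: [[-0.996, 0.086, -0.002], [0.086, 0.996, 0.001], [0.002, 0.0, -1.0]]
wrist_force: [-0.3, 0.5, -1.4]
gripper_width: 59.6
grip_force: 38.2
time: 4.88
tool_pos: [546.7, -166.0, 248.0]
orientation: [[-0.996, 0.087, -0.002], [0.087, 0.996, 0.001], [0.002, 0.001, -1.0]]
wrist_force: [-0.3, 0.5, -1.1]
gripper_width: 59.6
grip_force: 38.2
```

View pics/w4.png

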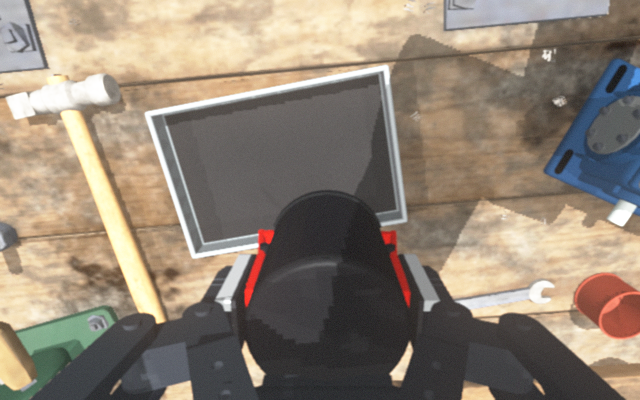

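The tray's rim corners are at about (146,114), (387,66), (407,220) and (193,257).

```bash
python3 - <<'E'
from h import *
c=arm.calibration("wrist")
A=[ray(c,p,28) for p in((146,114),(387,66),(407,220),(193,257))];print(A)
C=np.mean(A,0);y=A[1]+A[2]-A[0]-A[3];y/=np.linalg.norm(y);x=np.array([y[1],-y[0],0])
print(C,y, np.degrees(np.arctan2(y[1],y[0])))
p=C+50*y; q=C-55*y;print("cover",p,"bung",q)
delta((p[0],p[1],100),85)
E
```

```text
[array([ 479.4, -339.2,   28. ]), array([455.2, -99.1,  28. ]), array([614.4, -83. ,  28. ]), array([ 638.2, -323.7,   28. ])]
[ 546.8  -211.25   28.  ] [-0.09933979  0.99505357  0.        ] 95.7011539646834
cover [ 541.83301047 -161.49732153   28.        ] bung [ 552.26368848 -265.97794632   28.        ]
rv [ 0.001  -0.0019  0.0013] d [  5.    2.9 148.3]
```

Scaled: 2 mm is 0.04, 165 mm is 3.3.

```bash
python3 shift.py '[[0, 0, 0, 0.04, 0.04, 0.4, 50], [0, 0, 0, 0.1, 0.08, 1.1, 50], [0, 0, 0, 0.1, 0.08, 1.9, 50], [0, 0, 0, 0.1, 0.08, 2.7, 50], [0, 0, 0, 0.1, 0.08, 3.3, 50]]' 35;python3 shift.py '[[0, 0, 0, 0, 0, 0.4, 50], [0, 0, 0, 0, 0, 0.7, 50], [0, 0, 0, 0, 0, 0.86, 50], [0, 0, 0, 0, 0, 0.86, 50]]' 35; python3 shift.py '[[0, 0, 0, 0, 0, 0.04, 50], [0, 0, 0, 0, 0, 0.08, 50], [0, 0, 0, 0, 0, 0.12, 50], [0, 0, 0, 0, 0, 0.12, 50]]' 35
```

```text
time: 5.35
tool_pos: [541.4, -158.3, 81.4]
orientation: [[-0.997, 0.083, -0.002], [0.083, 0.997, 0.001], [0.002, 0.001, -1.0]]
wrist_force: [-1.2, -0.5, -0.7]
gripper_width: 60.0
grip_force: 38.2
time: 5.68
tool_pos: [541.8, -158.9, 39.6]
orientation: [[-0.997, 0.083, -0.003], [0.083, 0.997, 0.002], [0.003, 0.001, -1.0]]
wrist_force: [0.0, 0.8, -0.2]
gripper_width: 59.7
grip_force: 38.3
time: 6.02
tool_pos: [542.9, -160.5, 35.7]
orientation: [[-0.996, 0.085, 0.001], [0.085, 0.996, -0.0], [-0.001, -0.0, -1.0]]
wrist_force: [0.9, 0.0, -0.9]
gripper_width: 59.8
grip_force: 38.3
```

```bash
python3 shift.py '[[0, 0, 0, 0, 0, 0.04, 50], [0, 0, 0, 0, 0, 0.08, 50], [0, 0, 0, 0, 0, 0.08, 50], [0, 0, 0, 0, 0, 0.08, 50]]' 35; python3 shift.py '[[0, 0, 0, 0, 0, 0.02, 50], [0, 0, 0, 0, 0, 0.04, 50], [0, 0, 0, 0, 0, 0.04, 50], [0, 0, 0, 0, 0, 0.04, 50]]' 35
```

```text
time: 6.35
tool_pos: [542.6, -160.6, 31.2]
orientation: [[-0.996, 0.085, -0.0], [0.085, 0.996, 0.0], [0.0, 0.0, -1.0]]
wrist_force: [-0.5, -0.1, -0.4]
gripper_width: 59.9
grip_force: 38.3
time: 6.68
tool_pos: [542.7, -160.5, 29.2]
orientation: [[-0.996, 0.085, -0.0], [0.085, 0.996, 0.0], [0.0, 0.0, -1.0]]
wrist_force: [-0.2, 0.0, -2.1]
gripper_width: 59.6
grip_force: 38.3
```

Scaled: 2 mm is 0.04, 1 mm is 0.02.

```bash
python3 shift.py '[[0, 0, 0, 0, 0, 0.02, 50], [0, 0, 0, 0, 0, 0.04, 50], [0, 0, 0, 0, 0, 0.04, 50], [0, 0, 0, 0, 0, 0.04, 50]]' 35; python3 shift.py '[[0, 0, 0, 0, 0, 0.02, 50], [0, 0, 0, 0, 0, 0.04, 50], [0, 0, 0, 0, 0, 0.04, 50]]' 35
```

```text
time: 7.02
tool_pos: [542.7, -160.6, 28.0]
orientation: [[-0.996, 0.085, 0.001], [0.085, 0.996, -0.0], [-0.001, -0.0, -1.0]]
wrist_force: [-2.4, 1.0, 7.0]
gripper_width: 59.7
grip_force: 39.1
time: 7.27
tool_pos: [542.9, -160.6, 27.8]
orientation: [[-0.996, 0.085, 0.002], [0.085, 0.996, -0.001], [-0.002, -0.001, -1.0]]
wrist_force: [-8.4, 3.1, 26.0]
gripper_width: 59.7
grip_force: 41.0
```

Contact at the floor. Ease off and open.

Scaled: -2 mm is -0.04.

```bash
python3 shift.py '[[0, 0, 0, 0, 0, -0.04, 50], [0, 0, 0, 0, 0, -0.04, 64], [0, 0, 0, 0, 0, -0.04, 70], [0, 0, 0, 0, 0, -0.04, 78], [0, 0, 0, 0, 0, -0.04, 85]]' 35;python3 shift.py '[[0, 0, 0, 0, 0, -0.04, 85], [0, 0, 0, 0, 0, -0.24, 85], [0, 0, 0, 0, 0, -0.7, 85], [0, 0, 0, 0, 0, -1.4, 85], [0, 0, 0, 0, 0, -2.2, 85]]'; python3 shift.py '[[0, 0, 0, 0, 0, -0.8, 85], [0, 0, 0, 0, 0, -1.6, 85], [0, 0, 0, 0, 0, -2.2, 85], [0, 0, 0, 0, 0, -2.2, 85]]';python3 - <<'E'
from h import *
im=arm.get_image("wrist");cv2.imwrite("pics/w5.png",im[:,:,::-1])
delta((559,173,250),85-23); delta((559,173,250),-28)
E
```

```text
time: 7.68
tool_pos: [542.6, -160.5, 26.9]
orientation: [[-0.996, 0.085, -0.0], [0.085, 0.996, 0.0], [0.0, 0.0, -1.0]]
wrist_force: [0.2, 0.4, -0.1]
gripper_width: 85.1
grip_force: 0.0
time: 8.1
tool_pos: [541.7, -160.1, 137.9]
orientation: [[-0.996, 0.085, -0.003], [0.085, 0.996, 0.001], [0.003, 0.001, -1.0]]
wrist_force: [1.7, -0.0, 0.1]
gripper_width: 84.5
grip_force: 0.0
time: 8.43
tool_pos: [544.2, -161.2, 254.9]
orientation: [[-0.996, 0.085, 0.009], [0.085, 0.996, -0.004], [-0.01, -0.004, -1.0]]
wrist_force: [0.8, -0.4, 0.3]
gripper_width: 84.8
grip_force: 0.0
rv [-0.0011  0.0069  0.404 ] d [ 13.  334.1   0.8]
rv [-0.0059  0.0044 -1.1668] d [ 13.  334.1   0.8]
```

View pics/w5.png

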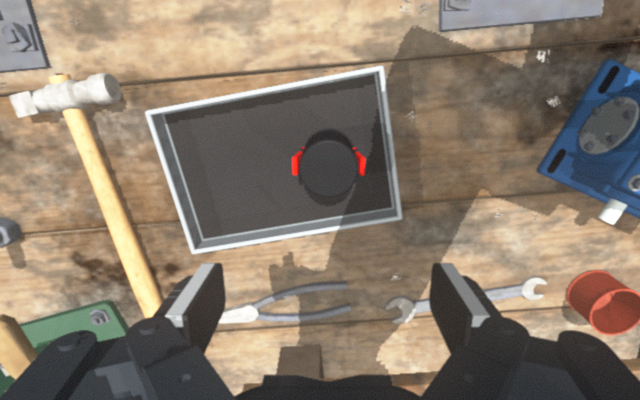

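The cover stands upright in the tray at about (330,168). Next: back to the gearbox. I'll find the bung with a yellow mask.

```bash
python3 shift.py '[[0, 0, 0, 0.02, 0.6, -0.2, 85], [0, 0, 0, 0.06, 1.3, -0.4, 85], [0, 0, 0, 0.1, 2.1, -0.6, 85], [0, 0, 0, 0.14, 2.9, -0.8, 85], [0, 0, 0, 0.18, 3.7, -0.9, 85]]';python3 shift.py '[[0, 0, 0, 0.02, 0.76, 0, 85], [0, 0, 0, 0.04, 1.52, 0, 85], [0, 0, 0, 0.06, 2.28, 0, 85], [0, 0, 0, 0.08, 2.9, 0, 85], [0, 0, 0, 0.08, 3, 0, 85]]'; python3 shift.py '[[0, 0, 0, 0, 0, 0, 85], [0, 0, 0, 0, 0, 0, 85]]';python3 - <<'E'
from h import *
c=arm.calibration("wrist");im=arm.get_image("wrist")
cv2.imwrite("pics/w6.png",im[:,:,::-1]);print(arm.observe()["joints"].round(2))
h=cv2.cvtColor(im,cv2.COLOR_RGB2HSV)
m=cv2.inRange(h,(20,140,80),(34,255,255))
n,l,st,ce=cv2.connectedComponentsWithStats(m)
for i in range(1,n):
    if st[i,4]>20:
        print(st[i],ce[i].round(1),ray(c,ce[i],163))
i=max(range(1,n),key=lambda i:st[i,4]);x,y,w,H,_=st[i]
roi=im[y-3:y+H+3,x-3:x+w+3]
g=cv2.cvtColor(roi,cv2.COLOR_RGB2GRAY)
for r in g[::2,::2]:print(' '.join(f"{v:3d}" for v in r))
E
```

```text
time: 8.9
tool_pos: [548.9, 26.2, 293.1]
orientation: [[-0.996, 0.085, 0.0], [0.085, 0.996, 0.0], [-0.0, 0.0, -1.0]]
wrist_force: [0.3, -0.2, 0.1]
gripper_width: 84.9
grip_force: 0.0
time: 9.32
tool_pos: [557.4, 178.7, 291.4]
orientation: [[-0.997, 0.081, -0.002], [0.081, 0.997, 0.001], [0.002, 0.001, -1.0]]
wrist_force: [-0.4, -0.2, 0.4]
gripper_width: 85.0
grip_force: 0.0
time: 9.48
tool_pos: [557.8, 174.3, 291.8]
orientation: [[-0.996, 0.084, -0.001], [0.084, 0.996, -0.001], [0.001, -0.001, -1.0]]
wrist_force: [0.5, 0.2, -0.3]
gripper_width: 84.9
grip_force: 0.0
[ 0.16  0.31  0.25  1.51 -0.    0.24]
[349 121  21  11  84] [358.5 126.4] [510.5 202.  163. ]
[ 302  162   45   47 1579] [325.6 183.8] [552.8 173.6 163. ]
146 150 151 144 146 151 122  79  62  62  61  60  62  78  79  81  81  79 100 151 203 224 205 220 227 225
146 147 139 146 144 105  72  60  65  63  66  70  76  95  99  85  79  74  82  81 110 186 226 205 223 226
148 144 148 143  95  64  59  64  77 110 149 180 182 229 228 226 204 131  86  76  79  99 175 223 209 225
146 146 150 115  63  62  70 120 169 191 198 207 205 225 226 2
[... 1734 characters left out ...]
 197 207 199 197 198 203 204 205 204 204 205 212 226 226 226 226 214 119 123
 83  79  82  96 120 138 144 152 180 205 204 197 196 200 201 203 204 204 212 226 226 226 229 155 121 123
 83  85  94 116  95  91  92 126 142 153 169 180 179 174 183 198 201 204 209 226 226 226 208 125 120 123
 85  83 105 108  93  96  91  84 105 102 101 114 120 123 124 137 175 197 205 226 226 225 143 123 121 124
 86  85 107 100  98  96  99  93  99  98  79  89  87  90  90  89  91 122 166 219 224 161 108 121 122 125
 96  86 109 111  96  94  96  96 107  95  88  88  88  84  84  91  86  92  90  99 102 102 119 123 125 121
183 162 116 114 103  98  96 110 112  90  84  87  86  81  89  87  84  88  86  86  92 120 122 124 124 123
```

```bash
python3 - <<'E'
from h import *
c=arm.calibration("wrist");im=cv2.imread("pics/w6.png")
a=cv2.resize(im[145:225,285:365],(400*1,400),interpolation=cv2.INTER_CUBIC);b=a.copy()
for X,col in(((559,173),(255,0,0)),):
  for deg in(-28,):
    t=np.radians(deg);ex=np.array([np.cos(t),np.sin(t),0]);ey=np.array([-np.sin(t),np.cos(t),0])
    P=[proj(c,np.array([*X,163])+8*i*ex+18*j*ey) for i,j in((-1,-1),(1,-1),(1,1),(-1,1))]
    P=((np.array(P)-(285,145)+.5)*5).astype(int);print(P)
    cv2.polylines(b,[P],True,col,1)
cv2.imwrite("pics/w6c.png",np.hstack([a,b]))
E
```

```text
[[123 144]
 [ 84 234]
 [292 318]
 [333 231]]
```

View pics/w6c.png

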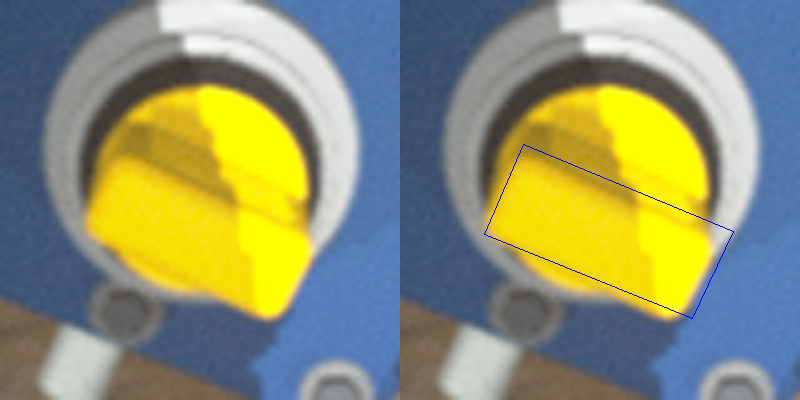

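The grip's top face has its corners at crop (115,155), (312,245), (270,318) and (88,228). That gives a yaw of about −30.5° and a centre near (560,171.5).

```bash
python3 - <<'E'
from h import *
delta((560,171.6,180),149.5)
E
```

```text
rv [-0.0000e+00 -1.0000e-03 -1.1236e+00] d [ -2.3  -1.8 111.9]
```

Scaled: 50 mm is 1, 40 mm is 0.8.

```bash
python3 shift.py '[[0, 0, -0.12, 0, 0, 0.2, 70], [0, 0, -0.24, 0, 0, 0.4, 55], [0, 0, -0.36, -0.02, 0, 0.6, 45], [0, 0, -0.48, -0.04, -0.02, 0.8, 45], [0, 0, -0.6, -0.04, -0.03, 1, 45]]';python3 shift.py '[[0, 0, -0.12, 0, 0, 0.2, 45], [0, 0, -0.24, 0, 0, 0.4, 45], [0, 0, -0.36, 0, 0, 0.6, 45], [0, 0, -0.48, 0, 0, 0.8, 45], [0, 0, -0.5236, 0, 0, 1, 45]]';python3 shift.py '[[0, 0, 0, 0, 0, 0.2, 45], [0, 0, 0, 0, 0, 0.24, 45], [0, 0, 0, 0, 0, 0.24, 45]]';  python3 - <<'E'
from h import *
delta((560,171.6,138),149.5)
E
```

```text
time: 9.95
tool_pos: [560.1, 170.8, 241.9]
orientation: [[-0.868, -0.496, -0.0], [-0.496, 0.868, -0.0], [0.0, -0.0, -1.0]]
wrist_force: [0.5, 0.2, 0.6]
gripper_width: 45.0
grip_force: 0.0
time: 10.37
tool_pos: [560.0, 170.8, 191.9]
orientation: [[-0.503, -0.864, -0.0], [-0.864, 0.503, -0.0], [0.0, -0.0, -1.0]]
wrist_force: [0.4, 0.7, -0.1]
gripper_width: 44.9
grip_force: 0.0
time: 10.62
tool_pos: [559.7, 171.7, 179.7]
orientation: [[-0.51, -0.86, -0.001], [-0.86, 0.51, -0.0], [0.001, 0.001, -1.0]]
wrist_force: [-0.7, 0.6, -0.6]
gripper_width: 44.9
grip_force: 0.0
rv [ 0.0009 -0.0009 -0.0029] d [-0.1 -0.3 41.7]
```

Scaled: 41 mm is 0.82, 30 mm is 0.6.

```bash
python3 shift.py '[[0, 0, 0, 0, 0, 0.3, 45], [0, 0, 0, 0, 0, 0.6, 45], [0, 0, 0, 0, 0, 0.82, 45], [0, 0, 0, 0, 0, 0.82, 45], [0, 0, 0, 0, 0, 0.82, 45]]';python3 shift.py '[[0, 0, 0, 0, 0, 0, 30], [0, 0, 0, 0, 0, 0, 20], [0, 0, 0, 0, 0, 0, 5], [0, 0, 0, 0, 0, 0, 5], [0, 0, 0, 0, 0, 0, 5]]' 50;python3 shift.py '[[0, 0, 0, 0, 0, 0, 5], [0, 0, 0, 0, 0, 0, 5], [0, 0, 0, 0, 0, 0, 5]]' 50
```

```text
time: 11.03
tool_pos: [560.0, 172.5, 139.7]
orientation: [[-0.508, -0.861, -0.0], [-0.861, 0.508, -0.0], [0.0, 0.0, -1.0]]
wrist_force: [-1.4, -0.0, 0.6]
gripper_width: 44.8
grip_force: 0.0
time: 11.45
tool_pos: [561.3, 172.4, 140.5]
orientation: [[-0.508, -0.862, 0.003], [-0.862, 0.508, -0.0], [-0.001, -0.003, -1.0]]
wrist_force: [4.6, -3.2, 7.0]
gripper_width: 14.8
grip_force: 52.6
time: 11.7
tool_pos: [561.3, 172.5, 140.5]
orientation: [[-0.508, -0.862, 0.003], [-0.862, 0.508, -0.0], [-0.002, -0.003, -1.0]]
wrist_force: [3.9, -3.0, 7.2]
gripper_width: 14.9
grip_force: 52.6
```

Scaled: 2 mm is 0.04, -1 mm is -0.02.

```bash
python3 shift.py '[[0.05, 0, 0, 0, 0.02, 0, 5], [0.1, 0, 0, 0, 0.04, 0, 5], [0.14, 0, 0, 0, 0.058, -0.01, 5], [0.14, 0, 0, 0, 0.058, -0.02, 5], [0.14, 0, 0, 0, 0.058, -0.02, 5]]'
```

```text
time: 12.12
tool_pos: [558.6, 173.9, 141.5]
orientation: [[-0.507, -0.853, 0.124], [-0.862, 0.502, -0.072], [-0.001, -0.144, -0.99]]
wrist_force: [4.8, -4.0, 4.3]
gripper_width: 14.6
grip_force: 52.2
```

Scaled: -6 mm is -0.12, -1.5 mm is -0.03.

```bash
python3 shift.py '[[-0.07, 0, 0, 0, -0.03, 0, 5], [-0.14, 0, 0, 0, -0.058, 0.004, 5], [-0.14, 0, 0, 0, -0.058, 0.004, 5], [-0.21, 0, 0, 0, -0.088, 0.008, 5], [-0.28, 0, 0, 0, -0.12, 0.004, 5]]';python3 shift.py '[[0, 0, 0, 0, 0, -0.02, 5], [0, 0, 0, 0, 0, -0.02, 5]]'
```

```text
time: 12.53
tool_pos: [562.9, 171.3, 142.1]
orientation: [[-0.507, -0.854, -0.12], [-0.862, 0.502, 0.072], [-0.001, 0.14, -0.99]]
wrist_force: [2.2, -0.6, -4.0]
gripper_width: 14.9
grip_force: 51.5
time: 12.7
tool_pos: [563.3, 171.0, 142.0]
orientation: [[-0.508, -0.853, -0.121], [-0.861, 0.503, 0.072], [-0.001, 0.141, -0.99]]
wrist_force: [0.8, 0.3, 3.0]
gripper_width: 15.2
grip_force: 52.5
```

```bash
python3 shift.py '[[0.07, 0, 0, 0, 0.032, 0, 5], [0.14, 0, 0, 0, 0.064, 0, 5], [0.21, 0, 0, 0, 0.098, -0.004, 5], [0.28, 0, 0, 0, 0.132, -0.012, 5], [0.28, 0, 0, 0, 0.134, -0.02, 5]]';python3 shift.py '[[0, 0, 0, 0, 0, 0, 5]]';  python3 shift.py '[[-0.07, 0, 0, 0, -0.034, 0, 5], [-0.14, 0, 0, 0, -0.07, 0, 5], [-0.21, 0, 0, 0, -0.106, -0.004, 5], [-0.28, 0, 0, 0, -0.144, -0.012, 5], [-0.28, 0, 0, 0, -0.146, -0.02, 5]]';python3 shift.py '[[0, 0, 0, 0, 0, 0, 5]]'
```

```text
time: 13.12
tool_pos: [556.5, 174.8, 144.1]
orientation: [[-0.506, -0.853, 0.125], [-0.862, 0.501, -0.073], [-0.0, -0.145, -0.989]]
wrist_force: [7.3, -2.9, -1.5]
gripper_width: 15.0
grip_force: 52.1
time: 13.2
tool_pos: [556.9, 174.8, 144.4]
orientation: [[-0.506, -0.854, 0.122], [-0.862, 0.501, -0.071], [-0.001, -0.141, -0.99]]
wrist_force: [2.6, 0.4, 3.9]
gripper_width: 14.7
grip_force: 52.6
time: 13.62
tool_pos: [563.4, 171.1, 145.6]
orientation: [[-0.509, -0.852, -0.127], [-0.861, 0.503, 0.076], [-0.001, 0.148, -0.989]]
wrist_force: [-3.4, 5.8, 3.2]
gripper_width: 14.9
grip_force: 52.8
time: 13.7
tool_pos: [563.1, 171.2, 145.6]
orientation: [[-0.508, -0.853, -0.123], [-0.861, 0.503, 0.073], [-0.001, 0.143, -0.99]]
wrist_force: [-1.7, 3.9, 2.9]
gripper_width: 15.2
grip_force: 52.6
```

Scaled: 7.9 mm is 0.158, 3.8 mm is 0.076.

```bash
python3 shift.py '[[0.07, 0, 0, 0, 0.036, 0, 5], [0.14, 0, 0, 0, 0.076, -0.008, 5], [0.21, 0, 0, 0, 0.116, -0.012, 5], [0.28, 0, 0, 0, 0.156, -0.02, 5], [0.28, 0, 0, 0, 0.158, -0.028, 5]]';python3 shift.py '[[0, 0, 0, 0, 0, 0, 5]]';  python3 shift.py '[[-0.07, 0, 0, 0, -0.04, 0, 5], [-0.14, 0, 0, 0, -0.084, -0.008, 5], [-0.21, 0, 0, 0, -0.126, -0.014, 5], [-0.28, 0, 0, 0, -0.17, -0.02, 5], [-0.28, 0, 0, 0, -0.172, -0.028, 5]]';python3 shift.py '[[0, 0, 0, 0, 0, 0, 5]]'; python3 - <<'E'
from h import *
c=arm.calibration("side");im=arm.get_image("side");cv2.imwrite("pics/s2.png",im[:,:,::-1])
h=cv2.cvtColor(im,cv2.COLOR_RGB2HSV);m=cv2.inRange(h,(20,140,80),(34,255,255))[140:220,250:340]
ys,xs=np.nonzero(m);print(len(ys),xs.min()+250,xs.max()+250,ys.min()+140,ys.max()+140)
for r in m[25:60,30:60]:print(''.join('#' if v else '.' for v in r))
print(proj(c,(560,172,133)),proj(c,(560,172,163)))
E
```

```text
time: 14.12
tool_pos: [555.9, 175.3, 148.4]
orientation: [[-0.506, -0.853, 0.125], [-0.862, 0.501, -0.073], [-0.0, -0.144, -0.99]]
wrist_force: [7.1, -4.2, -7.9]
gripper_width: 14.9
grip_force: 51.6
time: 14.2
tool_pos: [556.2, 175.2, 148.7]
orientation: [[-0.506, -0.854, 0.121], [-0.862, 0.501, -0.071], [-0.0, -0.14, -0.99]]
wrist_force: [1.1, -0.5, 2.3]
gripper_width: 14.6
grip_force: 53.0
time: 14.62
tool_pos: [563.4, 170.7, 150.1]
orientation: [[-0.509, -0.851, -0.129], [-0.861, 0.503, 0.077], [-0.0, 0.15, -0.989]]
wrist_force: [-5.8, 6.2, 3.4]
gripper_width: 14.7
grip_force: 53.1
time: 14.7
tool_pos: [563.2, 171.0, 150.2]
orientation: [[-0.508, -0.852, -0.125], [-0.861, 0.503, 0.074], [-0.0, 0.145, -0.989]]
wrist_force: [-2.8, 3.9, 0.6]
gripper_width: 15.0
grip_force: 52.6
119 288 298 163 180
............####..............
............####..............
............####..............
............####..............
............####..............
...........#####..............
........#..#####..............
........########..............
........########.##...........
........####
[... 222 characters left out ...]
.............
..............................
..............................
..............................
..............................
..............................
..............................
..............................
..............................
..............................
..............................
..............................
..............................
..............................
..............................
..............................
..............................
..............................
..............................
(np.float64(292.58029912652694), np.float64(174.57690971120735)) (np.float64(292.1072997451755), np.float64(167.40242121159991))
```

Scaled: 9.1 mm is 0.182, 9 mm is 0.18.

```bash
python3 shift.py '[[0.07, 0, 0, 0, 0.044, 0, 5], [0.14, 0, 0, 0, 0.09, -0.01, 5], [0.21, 0, 0, 0, 0.136, -0.018, 5], [0.28, 0, 0, 0, 0.18, -0.02, 5], [0.28, 0, 0, 0, 0.182, -0.03, 5]]';python3 shift.py '[[0, 0, 0, 0, 0, 0, 5]]';  python3 shift.py '[[-0.07, 0, 0, 0, -0.046, 0, 5], [-0.14, 0, 0, 0, -0.096, -0.01, 5], [-0.21, 0, 0, 0, -0.146, -0.018, 5], [-0.28, 0, 0, 0, -0.196, -0.02, 5], [-0.28, 0, 0, 0, -0.196, -0.03, 5]]';python3 shift.py '[[0, 0, 0, 0, 0, 0, 5]]'; python3 shift.py '[[0.07, 0, 0, 0, 0.05, 0, 5], [0.14, 0, 0, 0, 0.104, -0.014, 5], [0.21, 0, 0, 0, 0.154, -0.02, 5], [0.28, 0, 0, 0, 0.206, -0.022, 5], [0.28, 0, 0, 0, 0.208, -0.032, 5]]';python3 shift.py '[[0, 0, 0, 0, 0, 0, 5]]'
```

```text
time: 15.17
tool_pos: [555.0, 175.8, 153.5]
orientation: [[-0.506, -0.854, 0.123], [-0.863, 0.501, -0.072], [-0.0, -0.142, -0.99]]
wrist_force: [4.8, -0.8, -7.1]
gripper_width: 14.7
grip_force: 51.4
time: 15.25
tool_pos: [555.3, 175.6, 153.8]
orientation: [[-0.506, -0.854, 0.119], [-0.863, 0.501, -0.07], [-0.0, -0.138, -0.99]]
wrist_force: [-1.9, 2.6, 0.6]
gripper_width: 14.6
grip_force: 52.8
time: 15.67
tool_pos: [564.2, 170.1, 155.7]
orientation: [[-0.509, -0.851, -0.13], [-0.861, 0.503, 0.078], [-0.001, 0.151, -0.988]]
wrist_force: [-8.3, 6.9, -2.1]
gripper_width: 15.2
grip_force: 52.4
time: 15.75
tool_pos: [563.8, 170.4, 155.6]
orientation: [[-0.509, -0.852, -0.127], [-0.861, 0.503, 0.075], [-0.0, 0.147, -0.989]]
wrist_force: [-3.5, 5.3, -2.2]
gripper_width: 14.9
grip_force: 52.3
time: 16.17
tool_pos: [554.1, 176.1, 159.7]
orientation: [[-0.506, -0.854, 0.121], [-0.863, 0.501, -0.071], [-0.0, -0.14, -0.99]]
wrist_force: [0.6, 1.5, -0.5]
gripper_width: 14.8
grip_force: 52.6
time: 16.25
tool_pos: [555.1, 175.7, 160.0]
orientation: [[-0.506, -0.854, 0.118], [-0.862, 0.502, -0.069], [-0.0, -0.137, -0.991]]
wrist_force: [-3.3, 2.6, 1.6]
gripper_width: 14.9
grip_force: 52.8
```

The manual's scale: shifts go in units of 50 mm. Converting my numbers, -5.8 mm is -0.116, -5.6 mm is -0.112.

```bash
python3 shift.py '[[-0.07, 0, 0, 0, -0.056, 0, 5], [-0.14, 0, 0, 0, -0.112, -0.02, 5], [-0.14, 0, 0, 0, -0.116, -0.05, 5], [-0.14, 0, 0, 0, -0.116, -0.05, 5]]';python3 shift.py '[[0, 0, 0, 0, 0, -0.04, 5], [0, 0, 0, 0, 0, -0.1, 5], [0, 0, 0, 0, 0, -0.16, 5], [0, 0, 0, 0, 0, -0.16, 5]]'
```

```text
time: 16.58
tool_pos: [560.7, 172.2, 162.0]
orientation: [[-0.509, -0.861, -0.005], [-0.861, 0.509, 0.003], [-0.0, 0.005, -1.0]]
wrist_force: [-4.3, 5.1, -0.4]
gripper_width: 14.9
grip_force: 52.7
time: 16.92
tool_pos: [561.2, 172.0, 171.7]
orientation: [[-0.508, -0.861, 0.001], [-0.861, 0.508, -0.0], [-0.0, -0.001, -1.0]]
wrist_force: [-0.2, 0.1, -0.9]
gripper_width: 14.8
grip_force: 52.6
```

Free: the wrist carries just the bung's weight. Lift it and carry it to the tray.

Scaled: -25 mm is -0.5, -75 mm is -1.5.

```bash
python3 shift.py '[[0, 0, 0, 0, 0, -0.2, 5], [0, 0, 0, 0, 0, -0.5, 5], [0, 0, 0, 0, 0, -0.9, 5], [0, 0, 0, 0, 0, -1.3, 5], [0, 0, 0, 0, 0, -1.5, 5]]';python3 shift.py '[[0, 0, 0, 0.3, -0.16, 0, 5], [0, 0, 0, 0.84, -0.48, 0, 5], [0, 0, 0, 1.46, -0.82, 0, 5], [0, 0, 0, 2.08, -1.16, 0, 5], [0, 0, 0, 2.72, -1.54, 0, 5]]';python3 shift.py '[[0, 0, 0, 0.64, -0.36, 0, 5], [0, 0, 0, 1.28, -0.72, 0, 5], [0, 0, 0, 1.92, -1.08, 0, 5], [0, 0, 0, 2.56, -1.44, 0, 5], [0, 0, 0, 3.2, -1.8, 0, 5]]'; python3 shift.py '[[0, 0, 0, 0.6, -0.34, 0, 5], [0, 0, 0, 1.2, -0.66, 0, 5], [0, 0, 0, 1.56, -0.86, 0, 5], [0, 0, 0, 1.72, -0.96, 0, 5], [0, 0, 0, 1.72, -0.96, 0, 5]]'; python3 - <<'E'
from h import *
delta((552,-266,65),149.5)
E
```

```text
time: 17.33
tool_pos: [561.0, 172.4, 249.1]
orientation: [[-0.507, -0.862, 0.003], [-0.862, 0.507, 0.0], [-0.002, -0.003, -1.0]]
wrist_force: [-0.2, 0.2, -0.2]
gripper_width: 15.0
grip_force: 52.6
time: 17.75
tool_pos: [557.3, 15.1, 246.2]
orientation: [[-0.506, -0.862, 0.0], [-0.862, 0.506, -0.0], [-0.0, -0.0, -1.0]]
wrist_force: [2.0, 0.2, -1.5]
gripper_width: 14.8
grip_force: 52.6
time: 18.17
tool_pos: [553.7, -169.2, 246.2]
orientation: [[-0.507, -0.862, 0.0], [-0.862, 0.507, -0.0], [0.0, -0.0, -1.0]]
wrist_force: [-0.1, -0.8, -0.5]
gripper_width: 14.8
grip_force: 52.6
time: 18.58
tool_pos: [551.6, -267.8, 245.4]
orientation: [[-0.509, -0.86, -0.001], [-0.86, 0.509, 0.0], [0.0, 0.0, -1.0]]
wrist_force: [0.6, 0.5, -0.5]
gripper_width: 14.8
grip_force: 52.6
rv [ 0.0005 -0.0003 -0.0022] d [ -1.7   0.5 180.4]
```

```bash
python3 shift.py '[[0, 0, 0, 0, 0, 0.4, 5], [0, 0, 0, 0, 0, 1.1, 5], [0, 0, 0, 0, 0, 1.9, 5], [0, 0, 0, 0, 0, 2.7, 5], [0, 0, 0, 0, 0, 3.3, 5]]';python3 shift.py '[[0, 0, 0, 0, 0, 0.14, 5], [0, 0, 0, 0, 0, 0.28, 5], [0, 0, 0, 0, 0, 0.38, 5], [0, 0, 0, 0, 0, 0.44, 5], [0, 0, 0, 0, 0, 0.44, 5]]';python3 shift.py '[[0, 0, 0, 0, 0, 0.04, 5], [0, 0, 0, 0, 0, 0.08, 5], [0, 0, 0, 0, 0, 0.08, 5]]'
```

```text
time: 19.0
tool_pos: [551.2, -263.4, 78.4]
orientation: [[-0.506, -0.863, -0.001], [-0.863, 0.506, 0.001], [-0.0, 0.002, -1.0]]
wrist_force: [-0.1, -1.0, -0.7]
gripper_width: 15.1
grip_force: 52.6
time: 19.42
tool_pos: [552.6, -266.0, 60.0]
orientation: [[-0.507, -0.862, 0.002], [-0.862, 0.507, -0.001], [0.0, -0.002, -1.0]]
wrist_force: [-0.4, 0.0, -1.3]
gripper_width: 14.9
grip_force: 52.5
time: 19.67
tool_pos: [552.1, -266.0, 55.2]
orientation: [[-0.507, -0.862, 0.001], [-0.862, 0.507, -0.0], [0.0, -0.001, -1.0]]
wrist_force: [-0.9, 0.5, -1.4]
gripper_width: 15.1
grip_force: 52.5
```

Scaled: 2 mm is 0.04, 1 mm is 0.02.

```bash
python3 shift.py '[[0, 0, 0, 0, 0, 0.02, 5], [0, 0, 0, 0, 0, 0.04, 5], [0, 0, 0, 0, 0, 0.04, 5]]';python3 shift.py '[[0, 0, 0, 0, 0, 0.02, 5], [0, 0, 0, 0, 0, 0.04, 5], [0, 0, 0, 0, 0, 0.04, 5]]';python3 shift.py '[[0, 0, 0, 0, 0, 0.02, 5], [0, 0, 0, 0, 0, 0.04, 5], [0, 0, 0, 0, 0, 0.04, 5]]' | grep -E 'force|pos'
```

```text
time: 19.92
tool_pos: [551.8, -265.8, 52.7]
orientation: [[-0.507, -0.862, -0.0], [-0.862, 0.507, 0.0], [-0.0, 0.0, -1.0]]
wrist_force: [0.6, 0.2, -1.2]
gripper_width: 15.3
grip_force: 52.5
time: 20.17
tool_pos: [551.8, -265.8, 50.6]
orientation: [[-0.507, -0.862, -0.0], [-0.862, 0.507, 0.0], [0.0, 0.0, -1.0]]
wrist_force: [0.5, 0.3, -0.7]
gripper_width: 15.0
grip_force: 52.5
tool_pos: [551.8, -265.8, 48.6]
wrist_force: [0.4, -0.2, -0.9]
grip_force: 52.5
```

Scaled: 1 mm is 0.02.

```bash
python3 shift.py '[[0, 0, 0, 0, 0, 0.02, 5], [0, 0, 0, 0, 0, 0.02, 5]]'|grep -E 'pos|wrist';python3 shift.py '[[0, 0, 0, 0, 0, 0.02, 5], [0, 0, 0, 0, 0, 0.02, 5], [0, 0, 0, 0, 0, 0.02, 5]]' | grep -E 'force|pos'
```

```text
tool_pos: [552.0, -265.8, 47.7]
wrist_force: [0.0, 0.2, 1.0]
tool_pos: [552.0, -265.8, 47.7]
wrist_force: [-1.3, 0.9, 6.1]
grip_force: 53.5
```

Contact. Open, retreat and look.

Scaled: -140 mm is -2.8, -100 mm is -2.

```bash
python3 shift.py '[[0, 0, 0, 0, 0, 0, 20], [0, 0, 0, 0, 0, 0, 26], [0, 0, 0, 0, 0, 0, 36], [0, 0, 0, 0, 0, 0, 45], [0, 0, 0, 0, 0, 0, 45]]' 20;python3 shift.py '[[0, 0, 0, 0, 0, -0.16, 45], [0, 0, 0, 0, 0, -0.5, 45], [0, 0, 0, 0, 0, -1.2, 45], [0, 0, 0, 0, 0, -2, 45], [0, 0, 0, 0, 0, -2.8, 45]]';python3 shift.py '[[0, 0, 0, 0, 0, -0.8, 45], [0, 0, 0, -0.4, 0.2, -1.5, 45], [0, 0, 0, -1, 0.5, -2, 45], [0, 0, 0, -1, 0.5, -2, 45], [0, 0, 0, -1, 0.5, -2, 45]]'; python3 - <<'E'
from h import *
import cv2
for n in("wrist","side","top"):
    c=arm.calibration(n);im=arm.get_image(n);cv2.imwrite(f"pics/end_{n}.png",im[:,:,::-1])
    h=cv2.cvtColor(im,cv2.COLOR_RGB2HSV);m=cv2.inRange(h,(20,150,80),(34,255,255))
    k,l,st,ce=cv2.connectedComponentsWithStats(m)
    for X in((552,-266,58),(552,-266,3),(552,-266,36)):print(n,np.round(proj(c,X),1))
    p=proj(c,(552,-266,36))
    for i in range(1,k):
        if st[i,4]>5 and np.hypot(*(ce[i]-p))<80:print("  yellow",st[i],ce[i].round(1))
    if n!="wrist":
        b=cv2.inRange(h,(105,150,60),(120,255,255));b0=cv2.inRange(cv2.cvtColor(cv2.imread(f"pics/{n}0.png"),cv2.COLOR_BGR2HSV),(105,150,60),(120,255,255))
        for q in(b0,b):
            w=q[180:240,240:330] ;ys,xs=np.nonzero(w);print("  blue",len(xs),xs.mean().round(2),ys.mean().round(2))
print(arm.observe()["time"],arm.observe()["grip_force"])
E
```

```text
time: 21.25
tool_pos: [551.9, -265.8, 46.7]
orientation: [[-0.507, -0.862, -0.0], [-0.862, 0.507, 0.0], [-0.0, 0.0, -1.0]]
wrist_force: [-0.0, 0.2, 0.2]
gripper_width: 44.9
grip_force: 0.0
time: 21.67
tool_pos: [551.4, -265.5, 188.7]
orientation: [[-0.507, -0.862, -0.001], [-0.862, 0.507, 0.001], [-0.0, 0.001, -1.0]]
wrist_force: [1.2, -1.1, -0.5]
gripper_width: 45.2
grip_force: 0.0
time: 22.08
tool_pos: [556.2, -209.0, 289.3]
orientation: [[-0.505, -0.863, 0.004], [-0.863, 0.505, -0.002], [-0.0, -0.004, -1.0]]
wrist_force: [-0.2, -0.8, 0.3]
gripper_width: 45.0
grip_force: 0.0
wrist [302.2 112.9]
wrist [305.5 109.5]
wrist [303.7 111.4]
  yellow [ 287   93   36   39 1098] [304.6 111.5]
side [354.9 285.9]
side [353.8 297.5]
side [354.5 290.7]
  yellow [348 279  14  23 226] [354.5 290.9]
  blue 336 53.23 20.62
  blue 472 52.69 19.72
top [385.4 212.7]
top [383.1 213.5]
top [384.5 213. ]
  blue 2 50.0 25.5
  blue 38 40.24 27.97
22.2333 0.0
```

The bung stands upright in the tray: in the wrist view yellow is at (304.6,111.5) against a predicted (303.7,111.4), and the side view agrees. The gripper is clear, so I'm handing in.

```bash
python3 -c "
from workcell import arm
print(arm.finish_job())"
```

```text
the job is handed in; nothing more can be done
None
```

I handed the job in at about 22 s, but the judge printed no result: the dust cover and the bung both stand in the tray, the bung was rocked out with 8° swings, and the gearbox does not appear to have moved.

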